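# Switch the radio on and turn it down by its click wheels

## Task

Switch the radio on and turn it down: with a fingertip, gently turn the large knurled wheel on its top one click clockwise (seen from above), so that it rests in its middle click position, and then turn the small knurled wheel one click anticlockwise, into its middle position too. Do not lift or tip the radio or push it about, leave everything else standing where it is, and finish with the hand clear of it all.

Things in the scene. Friction and masses are not known exactly. Their poses are not given: they have to be found in the camera images.
- radio: Table radio: wooden cabinet 120 mm deep (its x), 290 mm wide (its y), flat top 90 mm above the table; 1.3 to 2 kg, loose on rubber feet, may face any way. Origin: centre of its underside, z up; its front (grey cloth grille) looks to its own -x. On its top two flat knurled wheels: the large one centred 90 mm to +y, the small one 90 mm to -y.
- large_wheel_top (a point): Centre of the flat top face of the large knurled wheel, on its upright axis, 102 mm above the table. A grey plastic disc, 90 mm across, 12 mm above the radio's top, toothed rim, flush white line on its face; three brass dots beside it mark its clicks. A fingertip pressed on the face off-centre with 6 to 15 N and moved round the axis carries it along by friction.
- large_wheel (a joint): Angle of the large wheel in rad; 0 = its starting click position, grows CLOCKWISE seen from above. Sprung click positions (detents) at 0, 0.7 (the middle dot, toward the radio's front) and 1.4; let go anywhere from 0.4 to 1.0 it springs into 0.7. Leaving a click takes about 0.04 N m. Stops at -0.15 and 1.55.
- small_wheel_top (a point): Centre of the flat top face of the small knurled wheel (on its turning axis), 102 mm above the table. Same make as the large one but 68 mm in diameter.
- small_wheel (a joint): Angle of the small wheel in rad; 0 = its starting click position, grows ANTICLOCKWISE seen from above. Click positions at 0, 0.7 (the middle dot, toward the radio's front) and 1.4; let go anywhere from 0.4 to 1.0 it springs into 0.7. Leaving a click takes about 0.03 N m. Stops at -0.15 and 1.55.
- bell: Small steel hand bell, 36 mm across its foot and 41 mm high, loose, standing on the radio's top between the two wheels, toward the radio's front. To be left alone. Origin: centre of its underside.
- lighter: Black plastic lighter case with a press button, 26 x 56 x 14 mm, loose, lying on the radio's top between the two wheels, toward the radio's back. To be left alone. Origin: centre of its underside.
- ashtray: Thick glass ashtray, 132 mm across and 34 mm high, loose on the table. To be left alone. Origin: centre of its underside.
- remote_holder: Open wooden box 80 x 140 x 85 mm with two television remotes standing in it, 180 mm high in all, loose on the table. To be left alone. Origin: centre of its underside.
- vase: Ceramic flower vase, 96 mm across, 155 mm high, with flowers up to 240 mm, loose on the table. To be left alone. Origin: centre of its underside.
- coasters: Stack of round cork coasters, 94 mm across, 22 mm high, loose on the table. To be left alone. Origin: centre of its underside.

How it is judged:
By the outcome, as a careful person would: the job done as asked, in the order asked, and still so for the second after the job is handed in, with the robot touching nothing.
It also fails if it takes over 51 s, if anything falls off the work surface, if the arm or the gripper's body presses on something with over 40 N, if the wrist force passes 120 N, or if a joint passes its speed limit or range.

## Robot

A 6-joint arm with a two-finger parallel gripper is mounted at the origin on the work surface. World frame = base frame: x ahead of the robot, y to its left, z up, the work surface at z = 0. Lengths are in m, angles in degrees, forces in N, time in s.
With the tool pointing down it reaches from about 0.35 to 0.85 m from the base axis. Payload 8.1 kg.
Tool frame: the origin (TCP) lies on the centre line of the jaws, within the pads' length; the fingertips stand 14 mm ahead of it and the grasp point (between the pads) lies 5 mm behind it; x points along the fingers, y is the direction in which the jaws open and shut, and the axes are right-handed (so a half turn about x gives the same grasp; the last joint's range is limited). The gripper opens to 85 mm and grips with 20 to 120 N. Pads are 22 mm wide; open, the fingers measure 114 mm over their backs; the gripper's body (76 mm by 85 mm) begins 54 mm behind the grasp point. The pads swing forward as they close: fully open they stand 13 mm farther back than shut.
Start: joints at [70.909, 7.471, 85.268, -0, 87.261, -4.893], TCP at [0.147, 0.582, 0.245] pointing down, gripper open.
Joint ranges: [-169.43, 169.43], [-51.17, 129.36], [1.28, 143.12], [-76.62, 256.62], [0, 156.53], [-152.29, 152.29]. Speed limits (degrees/s): [136.94, 136.94, 159.86, 180, 180, 180].

## Interface

Orientations are given as [roll, pitch, yaw] about the fixed x, y, z axes, in that order (R = Rz(yaw) Ry(pitch) Rx(roll)).
In Python, from station import manip gives the robot as it stands. The module is installed in compiled form; this text tells all that it offers.
- The arm moves only by the tool servo_tool, never from a script. Its argument "targets" is a list of rows, each a list of 7 numbers: the shift along the world's x, y, z in mm, then the turn, a rotation vector about the world's x, y, z in degrees, then the closure, from 0 (fully open) to 1 (shut). In form: [[tx, ty, tz, rx, ry, rz, claw], ...]. A call has 1 to 20 rows; each row shifts and turns the commanded pose from where the row before left it; what a row does not reach is not made up. A row lasts 1/8 s, in which the tool goes at most 62.5 mm and 10.7 degrees, less where a joint would pass 70% of its speed; a pose out of reach is approached as far as the arm can. A call is refused whole if a number of a shift passes 62.5 or a number of a turn 10.7, either way. A call with a gripper value outside its range is refused whole. The fingers move at their own pace and stop on an object; the grip force is fixed at half the most. Time passes only in rows, so rows that do not move let the fingers close. It gives the time, the measured TCP pose, the force and the opening at its end, in the units of the state.
- manip.read_state(): the state, without advancing time (a new reading comes with each control period).
- manip.grab_frame(name): name is "side" or "top"; returns a dict with "frame" (420x560x3 uint8, red, green, blue), "mtx" (3x3 intrinsics, pixels), "eye" and "rotation" of the camera in the world. Camera axes: x right, y down, z forward; pixel columns grow to the right and rows downward; lengths in m; the calibration is good to about 2 mm. A picture is of the moment at which its call begins. There is no depth.
- manip.close_job(): hands the job in, once; it reports no verdict.
The state is a dict: "time_s": time; "joints": joint angles; "qd": joint speeds; "joint_torque": joint torques, N m; "position": TCP position; "orientation": TCP orientation; "wrist_force": force on the tool from outside, world axes, zero at the start; "torque": the same for the moment, N m; "finger_gap": finger opening in m.
Only numpy, scipy, OpenCV 4.12 (cv2) and the standard library are available. Lean on these libraries where they do the work, as an engineer would, in place of code of your own. Each camera call takes 0.05 s, during which the arm holds its last target.

## Working session

There is one attempt and no reset: what is moved stays moved. The work goes in short steps, Python scripts to look and compute and a tool call to move; the robot and the scene stay as the last step left them, time stands still between calls to the robot, and variables do not carry over. Pictures are saved under pics/ and viewed, and the job is handed in when it is done.

Besides the shell and the picture viewer there is one more tool, called after "Emit:" as name(argument=value, ...), one argument or row to a line, values as JSON. servo_tool: Moves the arm, as the interface text tells. Its arguments: {"type":"object","properties":{"targets":{"type":"array"}},"required":["targets"]}

```bash
mkdir -p pics; python3 - <<'E'
from station import manip
import cv2,numpy as np,pickle
d={}
for n in("top","side"):
    f=manip.grab_frame(n); d[n]=f
    cv2.imwrite(f"pics/{n}0.png",cv2.cvtColor(f["frame"],cv2.COLOR_RGB2BGR))
    print(n,np.round(f["mtx"],1).tolist(),np.round(f["eye"],3),np.round(f["rotation"],3).tolist())
pickle.dump(d,open("f0.pkl","wb"))
s=manip.read_state();print(s)
E
```

```text
top [[483.0, 0.0, 279.2], [0.0, 483.0, 203.9], [0.0, 0.0, 1.0]] [ 0.36  -0.024  1.364] [-173.877, 0.963, -90.687]
side [[427.5, 0.0, 277.2], [0.0, 427.5, 208.8], [0.0, 0.0, 1.0]] [ 0.385 -1.04   0.788] [-124.162, 0.858, -7.982]
{'time_s': 0.1, 'joints': array([ 7.09082851e+01,  7.51121386e+00,  8.53243135e+01, -3.72493300e-04,
        8.72604130e+01, -4.89505215e+00]), 'qd': array([-0.00192283, -0.10608814, -0.13682647,  0.08423469,  0.11130212,
       -0.01621107]), 'joint_torque': array([ 1.77075770e-03, -5.70955360e+01, -5.01937830e+01, -1.05771589e-04,
        8.20381218e-03,  5.73656416e-05]), 'position': array([0.14699595, 0.58122663, 0.24433258]), 'orientation': array([ -94.67287188,   89.90405887, -108.86951654]), 'wrist_force': array([-0.52571569,  0.16241488,  0.01527281]), 'torque': array([-0.02280807, -0.02121053,  0.0368068 ]), 'finger_gap': 0.0854518407797093}
```

```bash
ls .
```

```text
f0.pkl
pics
```

View pics/top0.png

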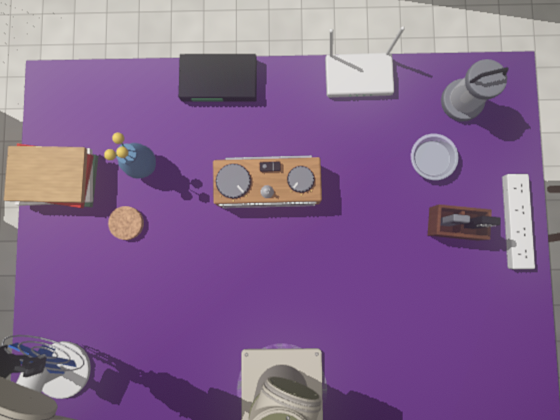

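View pics/side0.png

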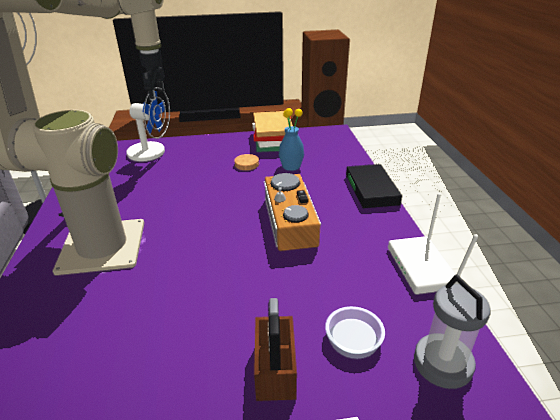

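The top view shows the radio facing the robot. The large wheel is at about (233,181), the small wheel at (301,179), the bell at (267,191) and the lighter at (270,167). I'll measure it in closer detail.

```bash
cat > h.py <<'E'
import numpy as np,cv2
from scipy.spatial.transform import Rotation as R
def cam(f):
    r=np.array(f["rotation"],float)
    M=r if r.shape==(3,3) else R.from_euler('xyz',r,degrees=True).as_matrix()
    return np.array(f["mtx"]),M,np.array(f["eye"])
def unproj(f,uv,z):
    K,M,e=cam(f); d=M@np.linalg.inv(K)@np.array([uv[0],uv[1],1.]); return e+d*(z-e[2])/d[2]
def proj(f,p):
    K,M,e=cam(f); c=K@(M.T@(np.array(p)-e)); return c[:2]/c[2]
E
python3 - <<'E'
from h import *
import pickle
d=pickle.load(open("f0.pkl","rb"))
f=d["top"];im=cv2.cvtColor(f["frame"],cv2.COLOR_RGB2BGR)
for uv in[(233,181),(301,179.5)]:print(unproj(f,uv,.102))
cv2.imwrite("pics/topz.png",cv2.resize(im[145:220,200:335],None,fx=5.9,fy=5.9,interpolation=cv2.INTER_CUBIC))
f=d["side"];im=cv2.cvtColor(f["frame"],cv2.COLOR_RGB2BGR)
print(proj(f,[.5,0,0]))
cv2.imwrite("pics/sidez.png",cv2.resize(im[165:255,250:335],None,fx=6.6,fy=6.6,interpolation=cv2.INTER_CUBIC))
E
```

```text
[0.55854924 0.11715475 0.102     ]
[ 0.55992786 -0.06273005  0.102     ]
[271.23682091 229.87943342]
```

View pics/topz.png

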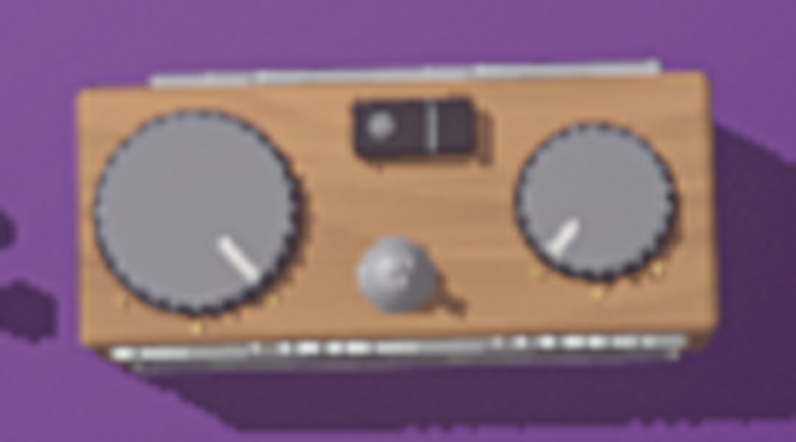

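View pics/sidez.png

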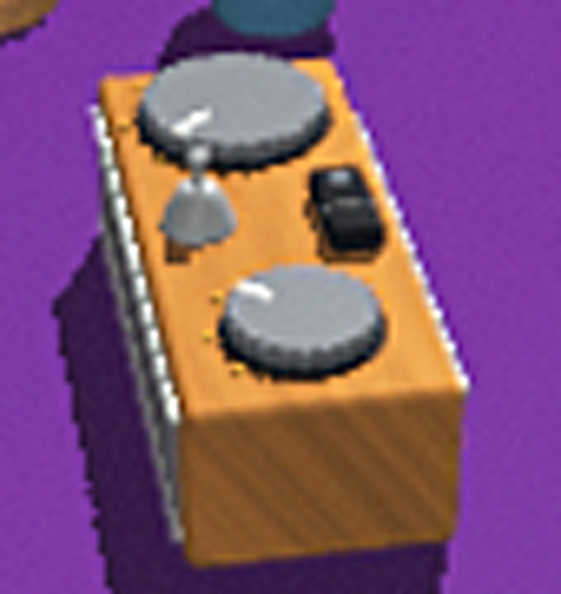

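```bash
python3 - <<'E'
from h import *
import pickle
d=pickle.load(open("f0.pkl","rb"))
for n in("top","side"):
    f=d[n];im=f["frame"].astype(int)
    sat=im.max(2)-im.min(2); m=((sat<30)&(im.mean(2)>110)&(im.mean(2)<255)).astype(np.uint8)
    k,l,st,c=cv2.connectedComponentsWithStats(m,connectivity=4)
    for i in range(1,k):
        x,y,w,h,a=st[i]
        if n=="top" and not(205<x<330 and 150<y<215):continue
        if n=="side" and not(255<x<330 and 165<y<255):continue
        if a<25: continue
        print(n,st[i],c[i],unproj(f,c[i],.102))
f=d["top"]
for nm,uv,z in[("bell",(267,191),.12),("vase",(137,160),.15),("flw",(118,138),.24),("coast",(125,223),.02)]:print(nm,unproj(f,uv,z))
g=lambda x,y:unproj(f,(200+x/5.9-.5+.08,145+y/5.9-.5+.08),.102)
for a in[(222,240),(257,279),(575,222),(553,252)]:print(g(*a))
# radio edges at z=.09
h=lambda x,y:unproj(f,(200+x/5.9-.42,145+y/5.9-.42),.09)
for a in[(78,92),(708,73),(82,346),(714,328)]:print("corner",h(*a))
from station import manip
s=manip.read_state();q=R.from_euler('xyz',s["orientation"],degrees=True).as_matrix();print(q.round(3))
E
```

```text
top [225 155  87   5 185] [267.44864865 157.22702703] [0.62107301 0.02535278 0.102     ]
top [216 164  34  33 854] [232.29625293 179.92974239] [0.56144052 0.11901563 0.102     ]
top [288 166  26  25 484] [300.32438017 178.21694215] [ 0.56338099 -0.06100414  0.102     ]
top [261 185  11  13  96] [265.38541667 190.66666667] [0.53152377 0.03163835 0.102     ]
top [219 202  97   6 226] [266.92477876 203.46460177] [0.49751589 0.02789091 0.102     ]
side [272 173  27  17 303] [284.85808581 179.79867987] [0.56134418 0.12009298 0.102     ]
side [264 182  13  47  77] [269.90909091 205.4025974 ] [ 0.49622847 -0.0175144   0.102     ]
side [276 191  10  11  74] [279.93243243 196.74324324] [0.53153825 0.02381866 0.102     ]
side [284 205  24  14 232] [295.43103448 211.26724138] [ 0.563822   -0.05882943  0.102     ]
bell [0.52814584 0.02665303 0.12      ]
vase [0.6090921 0.3584735 0.15     ]
flw [0.64475522 0.37679864 0.24      ]
coast [0.45686606 0.42971832 0.02      ]
[0.5470077  0.10603519 0.102     ]
[0.52916302 0.0904041  0.102     ]
[ 0.552856   -0.05215711  0.102     ]
[ 0.53945004 -0.04211434  0.102     ]
corner [0.61778068 0.17274169 0.09      ]
corner [ 0.62214226 -0.11383885  0.09      ]
corner [0.501429   0.17061773 0.09      ]
corner [ 0.50563518 -0.11409881  0.09      ]
[[-0.001  0.245  0.969]
 [-0.002  0.969 -0.245]
 [-1.    -0.002 -0.   ]]
```

Emit:
servo_tool(
  targets=[
    [0,0,39,0,0,0,1],
    [0,0,39,0,0,0,1],
    [0,0,39,0,0,0,1],
    [0,0,38,0,0,0,1],
    [27,-29,0,0,0,0,1],
    [27,-29,0,0,0,0,1],
    [27,-29,0,0,0,0,1],
    [27,-29,0,0,0,0,1],
    [27,-29,0,0,0,0,1],
    [27,-29,0,0,0,0,1],
    [27,-29,0,0,0,0,1],
    [27,-29,0,0,0,0,1],
    [27,-29,0,0,0,0,1],
    [27,-29,0,0,0,0,1],
    [27,-29,0,0,0,0,1],
    [27,-29,0,0,0,0,1],
    [27,-29,0,0,0,0,1],
    [27,-29,0,0,0,0,1],
    [27,-29,0,0,0,0,1],
    [0,0,0,0,0,0,1],
  ],
)

```text
time_s: 2.6
position: [0.5532, 0.1445, 0.3989]
orientation: [-141.8, 89.9, -156.2]
wrist_force: [-1.0, 0.6, 0.3]
finger_gap: 0.0001
```

Emit:
servo_tool(
  targets=[
    [0,0,-35,0,0,0,1],
    [0,0,-35,0,0,0,1],
    [0,0,-35,0,0,0,1],
    [0,0,-35,0,0,0,1],
    [0,0,-35,0,0,0,1],
    [0,0,-35,0,0,0,1],
    [0,0,-25,0,0,0,1],
    [0,0,-10,0,0,0,1],
    [0,0,0,0,0,0,1],
    [0,0,0,0,0,0,1],
  ],
)

```text
time_s: 3.85
position: [0.5529, 0.147, 0.1569]
orientation: [24.9, 89.9, 10.7]
wrist_force: [0.3, -0.1, -0.3]
finger_gap: 0.0003
```

```bash
cat > look.py <<'E'
import sys
from h import *
from station import manip
s=manip.read_state();print(s["time_s"],s["position"].round(4),s["wrist_force"].round(2),s["torque"].round(3))
q=R.from_euler('xyz',s["orientation"],degrees=True).as_matrix();print(q.round(3).tolist())
t=sys.argv[1];o=[]
for n,(a,b,c,e) in(("top",(140,225,195,340)),("side",(120,260,235,345))):
    f=manip.grab_frame(n);im=cv2.cvtColor(f["frame"],cv2.COLOR_RGB2BGR)[a:b,c:e]
    k=395/(e-c) if n=="top" else 395/(e-c); k=min(k,595/(b-a)); o.append(cv2.resize(im,None,fx=k,fy=k,interpolation=cv2.INTER_CUBIC))
H=max(x.shape[0] for x in o)
o=[cv2.copyMakeBorder(x,0,H-x.shape[0],0,0,cv2.BORDER_CONSTANT) for x in o]
cv2.imwrite(f"pics/{t}.png",np.hstack(o))
E
python3 look.py a1
```

```text
3.85 [0.5529 0.147  0.1569] [ 0.26 -0.09 -0.34] [-0.024 -0.049 -0.077]
[[0.002, 0.245, 0.969], [0.0, 0.97, -0.245], [-1.0, 0.001, 0.002]]
```

View pics/a1.png

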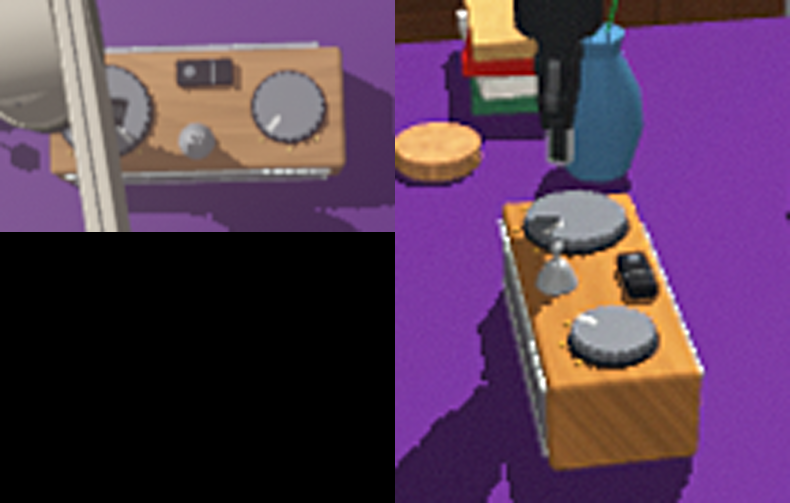

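The side view shows the closed fingertip hanging over the outer part of the large wheel, with the bell and lighter clear. I'll go down slowly.

Emit:
servo_tool(
  targets=[
    [0,0,-10,0,0,0,1],
    [0,0,-8,0,0,0,1],
    [0,0,-6,0,0,0,1],
    [0,0,-2,0,0,0,1],
    [0,0,0,0,0,0,1],
  ],
)

```text
time_s: 4.58
position: [0.5521, 0.1467, 0.1291]
orientation: [-150.2, 90.0, -164.4]
wrist_force: [-0.0, 0.4, -0.1]
finger_gap: -0.0002
```

Emit:
servo_tool(
  targets=[
    [0,0,-2,0,0,0,1],
    [0,0,-2,0,0,0,1],
    [0,0,-2,0,0,0,1],
    [0,0,-2,0,0,0,1],
    [0,0,-1,0,0,0,1],
    [0,0,0,0,0,0,1],
  ],
)

```text
time_s: 5.32
position: [0.5521, 0.1467, 0.1201]
orientation: [-160.2, 90.0, -174.3]
wrist_force: [-0.3, -1.3, 0.3]
finger_gap: -0.0001
```

Emit:
servo_tool(
  targets=[
    [0,0,-1,0,0,0,1],
    [0,0,-1,0,0,0,1],
    [0,0,-0.5,0,0,0,1],
    [0,0,0,0,0,0,1],
  ],
)

```text
time_s: 5.82
position: [0.5521, 0.1467, 0.1177]
orientation: [179.8, 90.0, 165.6]
wrist_force: [1.9, -0.2, 1.0]
finger_gap: -0.0
```

Emit:
servo_tool(
  targets=[
    [0,0,-0.5,0,0,0,1],
    [0,0,-0.5,0,0,0,1],
    [0,0,0,0,0,0,1],
  ],
)

```text
time_s: 6.2
position: [0.5521, 0.1467, 0.1167]
orientation: [-177.8, 90.0, 168.0]
wrist_force: [1.0, 0.3, 0.1]
finger_gap: 0.0003
```

Emit:
servo_tool(
  targets=[
    [0,0,-0.5,0,0,0,1],
    [0,0,-0.5,0,0,0,1],
    [0,0,0,0,0,0,1],
  ],
)

```text
time_s: 6.58
position: [0.5522, 0.1467, 0.1161]
orientation: [29.8, 90.0, 15.6]
wrist_force: [-1.3, -0.6, 3.2]
finger_gap: -0.0001
```

Emit:
servo_tool(
  targets=[
    [0,0,-0.5,0,0,0,1],
    [0,0,-0.4,0,0,0,1],
    [0,0,0,0,0,0,1],
  ],
)

```text
time_s: 6.95
position: [0.5526, 0.1468, 0.1159]
orientation: [28.4, 89.9, 14.2]
wrist_force: [-2.6, -1.0, 8.0]
finger_gap: 0.0001
```

Emit:
servo_tool(
  targets=[
    [1.9,0.5,0,0,0,-4,1],
    [2,0.4,0,0,0,-4,1],
    [2,0.3,0,0,0,-4,1],
    [2,0.1,0,0,0,-4,1],
    [2,0,0,0,0,-4,1],
  ],
)

```text
time_s: 7.58
position: [0.5627, 0.1486, 0.1159]
orientation: [66.5, 89.9, 32.2]
wrist_force: [-1.7, 2.0, 6.3]
finger_gap: -0.0
```

```bash
python3 look.py a2
```

```text
7.575 [0.5627 0.1486 0.1159] [-1.7   1.95  6.25] [ 0.368  0.196 -0.051]
[[0.002, 0.564, 0.826], [0.001, 0.826, -0.564], [-1.0, 0.002, 0.001]]
```

View pics/a2.png

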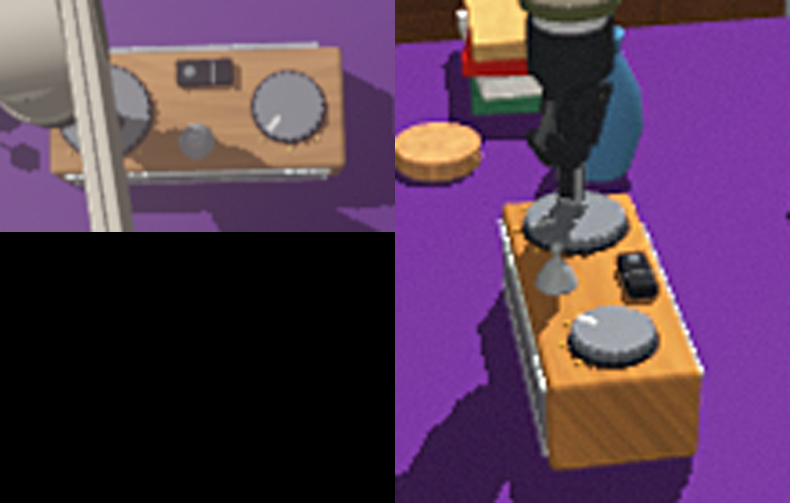

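The side view shows the tip on the wheel's face, with the radio, bell and lighter unmoved. The wheel's line is in shadow, so its angle can't be seen from here. I'll do the second half of the arc.

Emit:
servo_tool(
  targets=[
    [2,-0.1,-0.2,0,0,-4,1],
    [2,-0.3,0,0,0,-4,1],
    [2,-0.4,0,0,0,-4,1],
    [1.9,-0.5,0,0,0,-4,1],
    [1.9,-0.7,0,0,0,-4,1],
    [0,0,0,0,0,0,1],
  ],
)

```text
time_s: 8.43
position: [0.5728, 0.1465, 0.1159]
orientation: [79.0, 89.9, 24.8]
wrist_force: [-1.6, 1.2, 6.9]
finger_gap: -0.0
```

Now I'll lift straight up and move away toward the small wheel at a safe height.

Emit:
servo_tool(
  targets=[
    [0,0,1,0,0,0,1],
    [0,0,3,0,0,0,1],
    [0,0,15,0,0,0,1],
    [0,0,35,0,0,0,1],
    [0,0,40,0,0,0,1],
    [0,0,40,0,0,0,1],
    [-25,-40,0,0,0,0,1],
    [-25,-40,0,0,0,0,1],
    [-25,-40,0,0,0,0,1],
    [-25,-40,0,0,0,0,1],
    [-25,-40,0,0,0,0,1],
    [0,-40,0,0,0,0,1],
    [0,-40,0,0,0,0,1],
    [0,-20,0,0,0,0,1],
    [0,0,0,0,0,0,1],
  ],
)

```text
time_s: 10.3
position: [0.4467, -0.1553, 0.2496]
orientation: [14.0, 89.9, -40.3]
wrist_force: [0.1, 0.7, -0.7]
finger_gap: 0.0
```

```bash
python3 look.py a3
```

```text
10.3 [ 0.4467 -0.1553  0.2496] [ 0.1   0.74 -0.67] [-0.025 -0.021 -0.008]
[[0.001, 0.812, 0.583], [-0.001, 0.583, -0.812], [-1.0, 0.0, 0.001]]
```

View pics/a3.png

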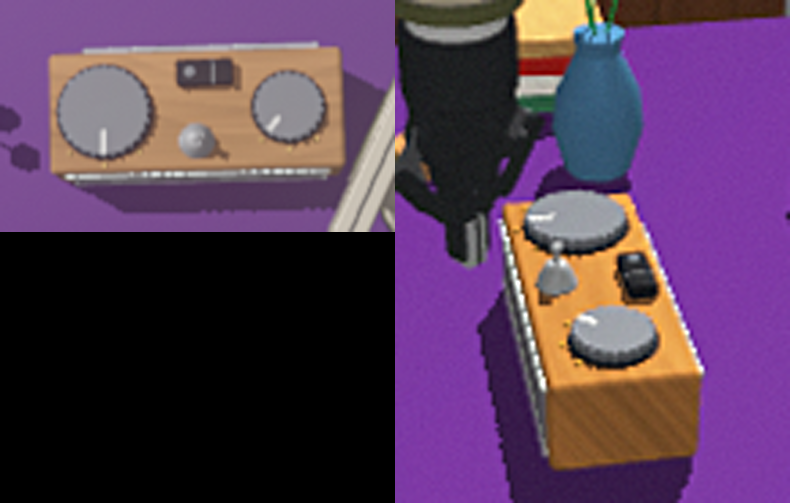

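The large wheel's line now points at its middle dot, at about (103,145) in the top crop. The radio, bell and lighter haven't moved. Next is the small wheel.

Emit:
servo_tool(
  targets=[
    [22,15,0,0,0,0,1],
    [22,15,0,0,0,0,1],
    [22,15,0,0,0,0,1],
    [22,15,0,0,0,0,1],
    [22,16,0,0,0,0,1],
    [0,0,-30,0,0,0,1],
    [0,0,-30,0,0,0,1],
    [0,0,-25,0,0,0,1],
    [0,0,-20,0,0,0,1],
    [0,0,-10,0,0,0,1],
    [0,0,-5,0,0,0,1],
    [0,0,-3,0,0,0,1],
    [0,0,-2,0,0,0,1],
    [0,0,0,0,0,0,1],
    [0,0,0,0,0,0,1],
  ],
)

```text
time_s: 12.28
position: [0.557, -0.0781, 0.1241]
orientation: [39.3, 90.0, -14.9]
wrist_force: [0.8, -0.2, -0.1]
finger_gap: -0.0001
```

```bash
python3 look.py a4
```

```text
12.275 [ 0.557  -0.0781  0.1241] [ 0.75 -0.16 -0.15] [-0.013  0.006  0.028]
[[0.001, 0.811, 0.585], [-0.0, 0.585, -0.811], [-1.0, 0.0, 0.0]]
```

View pics/a4.png

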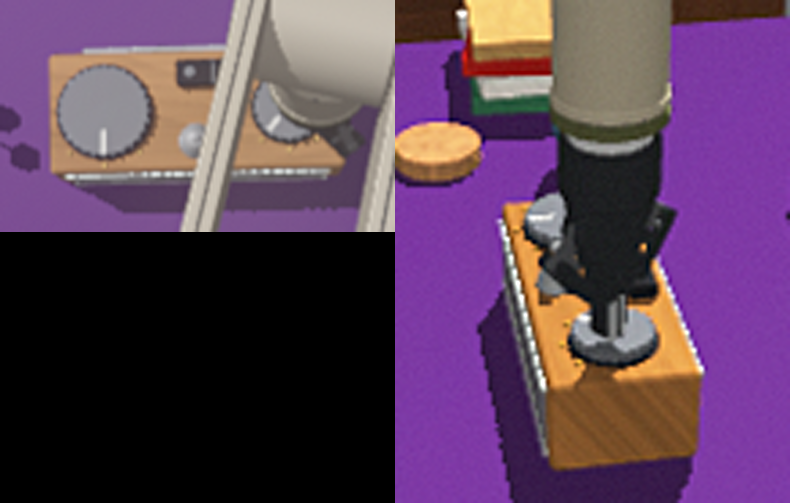

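The tip is over the outer part of the small wheel's face, and its knuckles are clear of the bell and lighter.

Emit:
servo_tool(
  targets=[
    [0,0,-2,0,0,0,1],
    [0,0,-2,0,0,0,1],
    [0,0,-2,0,0,0,1],
    [0,0,-1,0,0,0,1],
    [0,0,-0.5,0,0,0,1],
    [0,0,0,0,0,0,1],
  ],
)

```text
time_s: 13.12
position: [0.5569, -0.078, 0.1162]
orientation: [73.4, 90.0, 19.2]
wrist_force: [0.5, 0.7, -0.2]
finger_gap: 0.0001
```

Emit:
servo_tool(
  targets=[
    [0,0,-0.5,0,0,0,1],
    [0,0,-0.5,0,0,0,1],
    [0,0,0,0,0,0,1],
  ],
)

```text
time_s: 13.5
position: [0.5571, -0.0781, 0.116]
orientation: [34.1, 90.0, -20.1]
wrist_force: [-2.9, -0.5, 6.8]
finger_gap: 0.0002
```

Emit:
servo_tool(
  targets=[
    [0,0,-0.3,0,0,0,1],
    [1.3,-0.4,0,0,0,4,1],
    [1.3,-0.3,0,0,0,4,1],
    [1.3,-0.2,0,0,0,4,1],
    [1.3,-0.2,0,0,0,4,1],
    [1.4,0,0,0,0,4,1],
  ],
)

```text
time_s: 14.25
position: [0.5643, -0.0796, 0.116]
orientation: [11.2, 89.9, -22.8]
wrist_force: [0.1, -1.3, 5.7]
finger_gap: -0.0001
```

Emit:
servo_tool(
  targets=[
    [1.4,0,-0.1,0,0,4,1],
    [1.3,0.2,0,0,0,4,1],
    [1.3,0.2,0,0,0,4,1],
    [1.3,0.3,0,0,0,4,1],
    [1.3,0.4,0,0,0,4,1],
    [0,0,0,0,0,0,1],
  ],
)

```text
time_s: 15.0
position: [0.5713, -0.0785, 0.116]
orientation: [-4.2, 89.8, -18.5]
wrist_force: [2.5, -0.4, 5.1]
finger_gap: -0.0001
```

Emit:
servo_tool(
  targets=[
    [0,0,1,0,0,0,1],
    [0,0,3,0,0,0,1],
    [0,0,15,0,0,0,1],
    [0,0,35,0,0,0,1],
    [0,0,40,0,0,0,1],
    [0,0,40,0,0,0,1],
    [-25,-25,0,0,0,0,1],
    [-25,-25,0,0,0,0,1],
    [-25,-25,0,0,0,0,1],
    [-25,-25,0,0,0,0,1],
    [-25,0,0,0,0,0,1],
    [0,0,0,0,0,0,1],
    [0,0,0,0,0,0,1],
  ],
)

```text
time_s: 16.62
position: [0.4455, -0.178, 0.2495]
orientation: [-3.7, 89.9, -17.9]
wrist_force: [0.3, -0.3, -0.6]
finger_gap: 0.0002
```

```bash
python3 look.py a5; python3 - <<'E'
from h import *
from station import manip
import pickle
d=pickle.load(open("f0.pkl","rb"))
f=manip.grab_frame("top")
im=f["frame"].astype(int);g=im.mean(2);sat=im.max(2)-im.min(2)
cv2.imwrite("pics/topfull.png",cv2.cvtColor(f["frame"],cv2.COLOR_RGB2BGR))
for nm,c,r in(("L",(.5615,.1195),.036),("S",(.5635,-.060),.026)):
    for lab,fr in(("before",d["top"]),("after",f)):
        g=fr["frame"].astype(int); 
        c0=proj(fr,(*c,.102)); R0=r*483/1.262
        yy,xx=np.mgrid[:420,:560]; m=np.hypot(xx-c0[0],yy-c0[1])<R0
        gg=g.min(2)*m; base=np.median(g.min(2)[m]); w=np.clip(gg-base-25,0,None)
        u=(w*xx).sum()/w.sum();v=(w*yy).sum()/w.sum();p=unproj(fr,(u,v),.102)
        print(nm,lab,c0.round(1),np.degrees(np.arctan2(p[1]-c[1],p[0]-c[0])).round(1))
a=d["top"]["frame"];b=f["frame"]
df=(np.abs(a.astype(int)-b).max(2)>40); print("diff in radio+others", {k:int(df[s].sum()) for k,s in dict(ash=np.s_[130:185,405:465],rem=np.s_[200:245,425:500],vase=np.s_[130:185,100:160],coast=np.s_[203:245,105:148],mid=np.s_[155:205,252:286]).items()})
E
```

```text
16.625 [ 0.4455 -0.178   0.2495] [ 0.29 -0.3  -0.56] [ 0.032  0.056 -0.012]
[[0.001, 0.245, 0.969], [-0.0, 0.969, -0.245], [-1.0, -0.0, 0.001]]
L before [232.1 179.9] -138.4
L after [232.1 179.9] -177.7
S before [299.9 178.2] 143.3
S after [299.9 178.2] -176.2
diff in radio+others {'ash': 49, 'rem': 223, 'vase': 0, 'coast': 0, 'mid': 0}
```

View pics/a5.png

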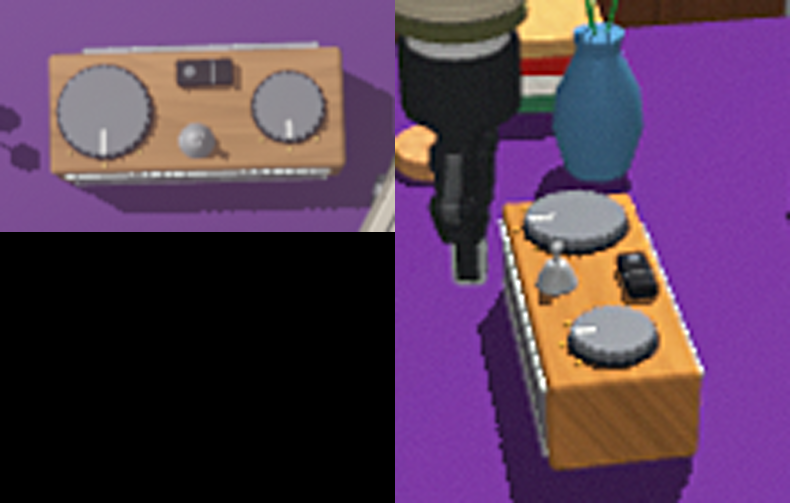

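View pics/topfull.png

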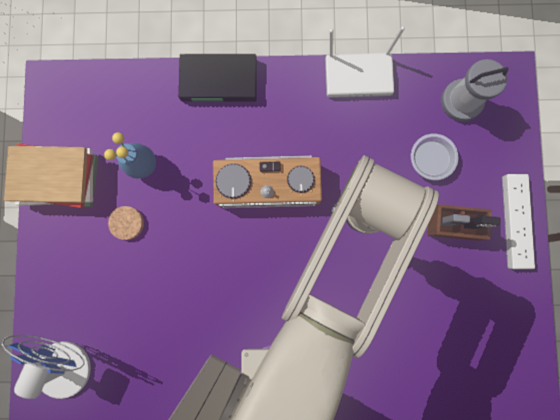

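```bash
python3 - <<'E'
from h import *
from station import manip
import pickle
a=pickle.load(open("f0.pkl","rb"))["side"]["frame"].astype(int);b=manip.grab_frame("side")["frame"].astype(int)
df=np.abs(a-b).max(2)>40
print("ash",df[300:365,315:395].sum(),"rem",df[290:405,245:305].sum())
print(manip.close_job())
E
```

```text
ash 0 rem 0
the job is handed in; nothing more can be done
None
```

The radio is switched on and turned down, and I've handed the job in, at about 17 s of the 51 s allowed. I turned each wheel with the closed fingertip, pressing with about 5–8 N. The large wheel went one click clockwise first, then the small wheel one click anticlockwise.

- **Wheels:** before the handover the top camera showed both white lines at their middle dots. They had turned about 39° (large) and 40.5° (small), against 40° for one click.
- **Radio and other things:** in the final pictures the radio looks unmoved. Before-and-after comparisons showed no change around the bell and lighter, the vase or the coasters.
- **One check that differed:** the top view changed near the ashtray and remote holder, most likely because the raised arm and its shadow fell there. The side view showed no change for either.
- **Hand:** it ended clear, about 0.25 m up and off the radio's front right corner. The wrist force read zero to within its noise.

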